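Wipe the steel chips off the cutting plate into its chip tray

TASK

Take the grey scraper block from its mat and wipe all five steel chips off the raised white plate so that they drop into the chip tray at its end; the gripper itself must not touch the chips. Then stand the scraper block back upright in the middle of its mat and let go. Leave the pot, the bottle, the check weight and the petri dish where they are.

Things in the scene. Friction and masses are not known exactly. Their poses are not given: they have to be found in the camera images.
- plate: Raised white cutting plate on a grey base, fixed to the worktop. Origin: at worktop height under the plate's centre. Flat white top 45 mm above the worktop, 220 mm long (its y = -110 to +110). Along both long sides a lip 8 mm thick stands 6 mm above the white top; clear width between the lips 160 mm (x = -80 to +80). Both ends are open; the steel chip tray is fixed along the -y end only, lower than the top
- plate_top (a point): Centre of the plate's white top surface, 45 mm above the worktop; axes as the plate's
- tray_floor (a point): Centre of the chip tray's inner floor, 152 mm from the plate's centre towards plate -y, 4 mm above the worktop; axes as the plate's. Inside, the fixed open tray is 194 mm (x) by 90 mm (y), from y = -107 to -197 of the plate; rim 28 mm above the worktop. The white top overhangs it by 3 mm
- mat: Flat black rubber mat on the worktop, fixed, 160 mm (its x) by 110 mm (its y), 4 mm thick. Origin: centre of its underside, at worktop height
- scraper: Loose grey scraper block, 110 to 210 g, standing on the mat. Foot: black rubber block 100 mm long (its x), 24 thick (its y), 10 tall; above it a body 22 thick up to 31 mm; then an upright grip rib 70 long (x), 18 thick (y) up to 70 mm. Origin: centre of the rubber's underside, z up. The same both ways round; it wipes with either long face, moving along its own y
- chip_0: Loose dark steel chip, 24 x 14 mm (its x, y), 6 mm thick, 12 g, lying flat on the white top. Origin: centre of its underside
- chip_1: Loose dark steel chip, 18 x 16 mm (its x, y), 6 mm thick, 12 g, lying flat on the white top. Origin: centre of its underside
- chip_2: Loose dark steel chip, 22 x 16 mm (its x, y), 6 mm thick, 12 g, lying flat on the white top. Origin: centre of its underside
- chip_3: Loose dark steel chip, 16 x 14 mm (its x, y), 6 mm thick, 12 g, lying flat on the white top. Origin: centre of its underside
- chip_4: Loose dark steel chip, 20 x 13 mm (its x, y), 6 mm thick, 12 g, lying flat on the white top. Origin: centre of its underside
- pot: Bystander: white screw-lid sample pot, 47 mm across, 57 mm tall, loose on the worktop. Origin: centre of its underside
- amber_bottle: Bystander: amber screw-cap bottle, 46 mm across, 88 mm tall, loose on the worktop. Origin: centre of its underside
- check_weight: Bystander: small brass-coloured check weight with a knob, 22 mm across, 42 mm tall, loose on the worktop. Origin: centre of its underside
- dish: Bystander: closed round petri dish, 59 mm across, 14 mm tall, loose on the worktop. Origin: centre of its underside
Not all that is in view belongs to the job. Of the things that look like the scraper, the smaller one is meant.

How it is judged:
On the way, in this order (a step that is already met when the one before it is completed fails the run):
1. the scraper block's rubber foot is down on the white top (its underside less than 5 mm above it, its centre over the plate) (x of scraper in the frame of plate_top between -0.085 and 0.085 m and y of scraper in the frame of plate_top between -0.15 and 0.13 m and z of scraper in the frame of plate_top between -0.005 and 0.005 m), for 0.1 s.
2. all five chips lie in the chip tray (x of chip_0 in the frame of tray_floor between -0.1 and 0.1 m and y of chip_0 in the frame of tray_floor between -0.048 and 0.048 m and z of chip_0 in the frame of tray_floor between -0.01 and 0.03 m and x of chip_1 in the frame of tray_floor between -0.1 and 0.1 m and y of chip_1 in the frame of tray_floor between -0.048 and 0.048 m and z of chip_1 in the frame of tray_floor between -0.01 and 0.03 m and x of chip_2 in the frame of tray_floor between -0.1 and 0.1 m and y of chip_2 in the frame of tray_floor between -0.048 and 0.048 m and z of chip_2 in the frame of tray_floor between -0.01 and 0.03 m and x of chip_3 in the frame of tray_floor between -0.1 and 0.1 m and y of chip_3 in the frame of tray_floor between -0.048 and 0.048 m and z of chip_3 in the frame of tray_floor between -0.01 and 0.03 m and x of chip_4 in the frame of tray_floor between -0.1 and 0.1 m and y of chip_4 in the frame of tray_floor between -0.048 and 0.048 m and z of chip_4 in the frame of tray_floor between -0.01 and 0.03 m), for 0.2 s.
At the end, for the whole second after the job is handed in: All five chips lie at rest inside the chip tray, and the scraper block stands upright (within 0.1 rad) and at rest on its mat, its centre within 35 mm of the mat's centre (all of step 2 and horizontal distance between scraper and mat below 0.035 m and angle between scraper's own z axis and vertical below 0.1 rad and z of scraper in the frame of mat between 0.001 and 0.008 m and linear speed of each of chip_0, chip_1, chip_2, chip_3, chip_4, scraper below 0.02 m/s); the robot touches nothing.
It fails at once if the fingers touch a chip (contact force between the fingers and chip_0 above 0.3 N or contact force between the fingers and chip_1 above 0.3 N or contact force between the fingers and chip_2 above 0.3 N or contact force between the fingers and chip_3 above 0.3 N or contact force between the fingers and chip_4 above 0.3 N).
It fails at once if a bystander is moved by more than 20 mm or tipped (distance of any of pot, amber_bottle, check_weight, dish from where it was at the start of the episode above 0.02 m or angle between any of pot, amber_bottle, check_weight, dish's own z axis and vertical above 0.4 rad).
It also fails if it takes over 56 s, if anything falls off the work surface, if the arm or the gripper's body presses on something with over 40 N, if the wrist force passes 120 N, or if a joint passes its speed limit or range.

ROBOT

A 6-joint arm with a two-finger parallel gripper is mounted at the origin on a cart in front of the work surface, level with it; the furniture and walls round the work are solid. World frame = base frame: x ahead of the robot, y to its left, z up, the work surface at z = 0. Lengths are in m, angles in rad, forces in N, time in s.
With the tool pointing down it reaches from about 0.4 to 0.825 m from the base axis. Payload 7 kg.
Tool frame: the origin (TCP) lies on the centre line of the jaws, within the pads' length; the fingertips stand 22 mm ahead of it and the grasp point (between the pads) lies 3 mm ahead of it (arm.tcp_to_tips is the distance from the TCP to the fingertips, in m); z points along the fingers, y is the line along which they close (so a half turn about z gives the same grasp; the last joint's range is limited). The gripper opens to 88 mm and grips with 3 to 60 N. Pads are 19 mm wide; open, the fingers measure 130 mm over their backs; the gripper's body (78 mm by 193 mm) begins 47 mm behind the grasp point.
Start: joints at [1.421, 0.359, 0.012, 0, -1.224, -0.288], TCP at [0.286, 0.611, 0.249] pointing down, gripper open.
Joint ranges: [-3.07, 3.07], [-1.43, 2.12], [-1.02, 1.25], [-3.03, 1.67], [-3.05, -0], [-3.03, 3.03]. Speed limits (rad/s): [2.39, 2.39, 3.01, 3.14, 3.14, 3.14].

INTERFACE

Orientations are given as [roll, pitch, yaw] about the fixed x, y, z axes, in that order (R = Rz(yaw) Ry(pitch) Rx(roll)).
In Python, from station import arm gives the robot as it stands.
- The arm moves only by the tool jog_arm, never from a script. Its argument "targets" is a list of rows, each an object of numbers: "dx", "dy", "dz": the shift along the tool's x, y, z in mm; "rx", "ry", "rz": the turn, a rotation vector about the tool's x, y, z in rad; "gripper": the closure, from 0 (fully open) to 1 (shut). In form: [{"dx": .., "dy": .., "dz": .., "rx": .., "ry": .., "rz": .., "gripper": ..}, ...]. A call has exactly 8 rows; each row is the pose to reach, as a shift and turn from the pose commanded when the call began, along the tool's axes at that moment; what a row does not reach only later rows make up. A row lasts 1/12 s, in which the tool goes at most 41.7 mm and 7.16 degrees, less where a joint would pass 70% of its speed; a pose out of reach is approached as far as the arm can. A call with a gripper value outside its range is refused whole. The fingers move at their own pace and stop on an object; "force" is the grip in N (left out, the last holds). Time passes only in rows, so rows that repeat a pose let the fingers close, or fill a call up. It gives the time, the measured TCP pose, the force, the opening and the grip force at its end, in the units of the state.
- arm.get_state(): the state, without advancing time (a new reading comes with each control period).
- arm.grab_frame(name): name is "scene" or "top" or "wrist"; returns a dict with "frame" (384x512x3 uint8, red, green, blue), "z_map" (384x512 float32, m along the optical axis (not along the pixel's ray), 0 where there is no reading), "fx", "fy", "cx", "cy" (pixels), "distortion" ([k1, k2, p1, p2, k3] as OpenCV has them; the pictures are not rectified), "view" (4x4, takes a point from world to camera coordinates). Camera axes: x right, y down, z forward; pixel columns grow to the right and rows downward; lengths in m; the calibration is good to about 2 mm. A picture is of the moment at which its call begins.
- arm.job_done(): hands the job in; it is judged then, once.
The state is a dict: "t": time; "q": joint angles; "qd": joint speeds; "joint_efforts": joint torques, N m; "eef_pos": TCP position; "ee_rot": TCP orientation; "force": force on the tool from outside, world axes, zero at the start; "moment": the same for the moment, N m; "width": finger opening in m; "gripper_force": force on a finger pad.
Only numpy, scipy, OpenCV 4.12 (cv2) and the standard library are available. Lean on these libraries where they do the work, as an engineer would, in place of code of your own. Each camera call takes 0.05 s, during which the arm holds its last target. There are 200 camera calls.

## Working session

There is one attempt and no reset: what is moved stays moved. The work goes in short steps, Python scripts to look and compute and a tool call to move; the robot and the scene stay as the last step left them, time stands still between calls to the robot, and variables do not carry over. Pictures are saved under pics/ and viewed, at most 10 in all, crops included, and the job is handed in when it is done.

Besides the shell and the picture viewer there is one more tool, called after "Call:" in YAML: its name, and indented under it one key for each argument. jog_arm: Moves the arm, as the interface text tells. Its arguments: {"type":"object","properties":{"targets":{"type":"array","items":{"type":"object","properties":{"dx":{"type":"number"},"dy":{"type":"number"},"dz":{"type":"number"},"rx":{"type":"number"},"ry":{"type":"number"},"rz":{"type":"number"},"gripper":{"type":"number"}}}},"force":{"type":"number"}},"required":["targets"]}

```bash
mkdir -p pics; cat > h.py <<'E'
import numpy as np, cv2, pickle
from station import arm
def grab(n):
    f=arm.grab_frame(n); pickle.dump(f,open(f'pics/{n}.pkl','wb')); return f
def load(n): return pickle.load(open(f'pics/{n}.pkl','rb'))
def K(f): return np.array([[f['fx'],0,f['cx']],[0,f['fy'],f['cy']],[0,0,1.]])
def ray(f,uv):
    p=cv2.undistortPoints(np.array(uv,float).reshape(-1,1,2),K(f),np.array(f['distortion'],float)).reshape(-1,2)
    d=np.c_[p,np.ones(len(p))]; R=f['view'][:3,:3]; t=f['view'][:3,3]
    return -R.T@t, d@R
def onz(f,uv,z):
    c,d=ray(f,uv); return c+d*((z-c[2])/d[:,2])[:,None]
def depth(f,uv):
    c,d=ray(f,uv); return np.array([c+di*f['z_map'][int(round(v)),int(round(u))] for di,(u,v) in zip(d,uv)])
def proj(f,P):
    V=f['view']; return cv2.projectPoints(np.array(P,float).reshape(-1,3),cv2.Rodrigues(V[:3,:3])[0],V[:3,3],K(f),np.array(f['distortion'],float))[0].reshape(-1,2)
def save(f,name,crop=None,s=1):
    im=f['frame'][...,::-1]
    if crop: u0,v0,u1,v1=crop; im=im[v0:v1,u0:u1]
    cv2.imwrite(f'pics/{name}.png',cv2.resize(im,None,fx=s,fy=s,interpolation=cv2.INTER_CUBIC))
E
python3 - <<'E'
from h import *
a=grab('top'); b=grab('scene')
save(a,'top0',s=1.5); save(b,'scene0',s=1.5)
s=arm.get_state(); print(s['t'],s['eef_pos'],s['ee_rot'],s['width'],arm.tcp_to_tips)
E
```

```text
0.1 [0.28602647 0.61095459 0.24771479] [ 3.14008097e+00 -1.73035822e-04 -4.37902094e-01] 0.08767908880327407 0.022
```

```bash
ls pics
```

```text
scene.pkl
scene0.png
top.pkl
top0.png
```

View pics/top0.png

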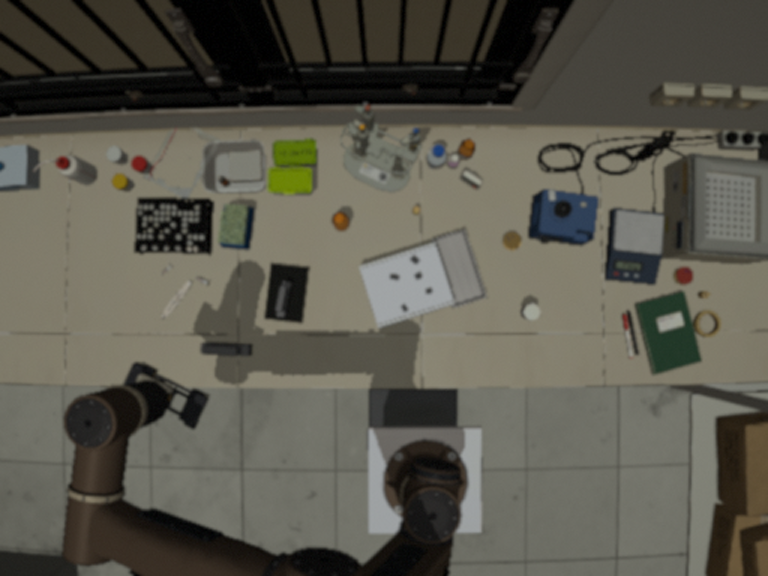

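View pics/scene0.png

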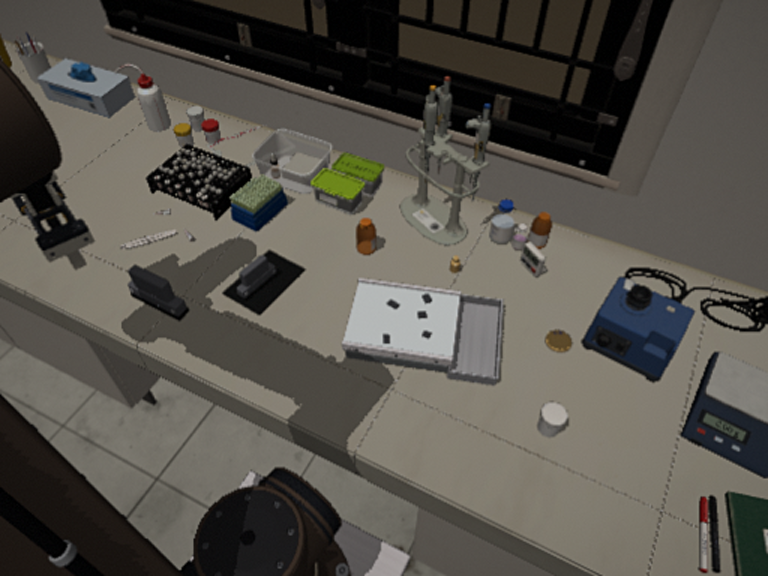

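Two candidates look like the scraper: A at top (284,294) / scene (257,272), on the black mat and shorter, and B at top (227,350) / scene (157,290), on the bare bench and longer. A fits, being smaller and on the mat. The plate is at top (407,281) with its tray on the right at (460,266). The bottle is at (341,220), the weight at (417,210), the pot at (531,311) and the dish at (512,240). I'll confirm A in an enlarged crop and measure.

```bash
python3 - <<'E'
from h import *
a=load('top'); b=load('scene')
im1=cv2.resize(a['frame'][150:225,125:335,::-1],None,fx=3.8,fy=3.8,interpolation=cv2.INTER_CUBIC)
im2=cv2.resize(b['frame'][160:260,70:345,::-1],None,fx=2.9,fy=2.9,interpolation=cv2.INTER_CUBIC)
w=798
o=np.vstack([im1[:,:w],im2[:290,:w] if im2.shape[1]>=w else cv2.copyMakeBorder(im2,0,0,0,w-im2.shape[1],cv2.BORDER_CONSTANT)])
print(im1.shape,im2.shape); cv2.imwrite('pics/crop1.png',o)
print(depth(a,[(190,195),(151,233),(270,187),(308,178),(227,146),(278,140),(354,207),(341,160)]).round(3))
E
```

```text
(285, 798, 3) (290, 798, 3)
[[ 0.524  0.375  0.073]
 [ 0.372  0.529  0.094]
 [ 0.557  0.052  0.045]
 [ 0.596 -0.11   0.002]
 [ 0.721  0.225  0.084]
 [ 0.752  0.017  0.04 ]
 [ 0.473 -0.292  0.052]
 [ 0.672 -0.251  0.006]]
```

View pics/crop1.png

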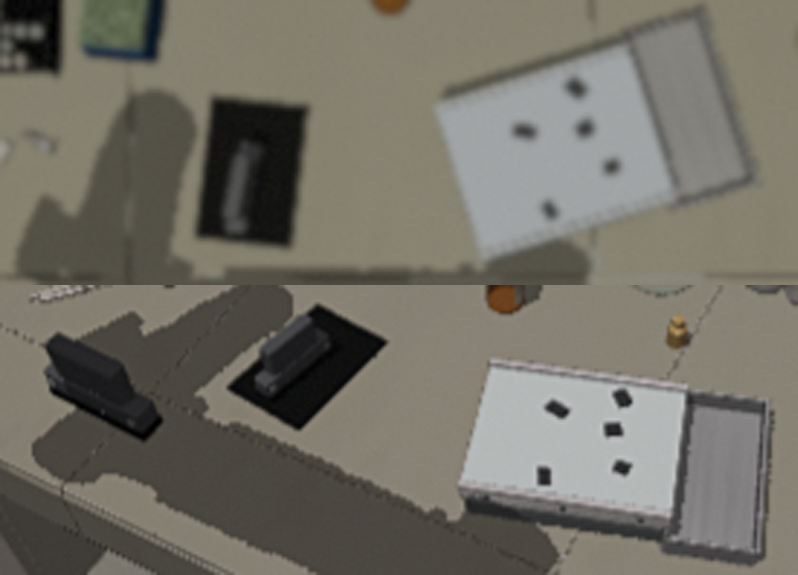

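The crop confirms it. A is at crop (242,187) on the mat at (252,170), with its top at z = 73 mm (4 + 70); B is taller at 94 mm and stands off the mat. The plate corners are at (437,103), (630,38), (680,200) and (487,258), and the chips at (575,87), (585,128), (524,130), (612,166) and (549,209).

```bash
cat >> h.py <<'E'
def cp(P): P=np.array(P,float); return (P+.5)/3.8-.5+[125,150]
E
python3 - <<'E'
from h import *
a=load('top')
m=onz(a,cp([(212,98),(308,106),(291,245),(196,236)]),.004); print('mat',m.round(4).tolist(),m.mean(0), [np.linalg.norm(m[i]-m[i-1]).round(3) for i in range(4)])
p=onz(a,cp([(437,103),(630,38),(680,200),(487,258)]),.048); print('plate',p.round(4).tolist(),p.mean(0),[np.linalg.norm(p[i]-p[i-1]).round(3) for i in range(4)])
d=(p[1]-p[0])+(p[2]-p[3]); e=(p[0]-p[3])+(p[1]-p[2]); print('tray dir',np.degrees(np.arctan2(d[1],d[0])),'side',np.degrees(np.arctan2(e[1],e[0])))
d=(m[0]-m[3])+(m[1]-m[2]); e=(m[0]-m[1])+(m[3]-m[2]); print('mat long',np.degrees(np.arctan2(d[1],d[0])),np.degrees(np.arctan2(e[1],e[0])))
# scraper rib via depth (world z 66..80mm near mat)
uu,vv=np.meshgrid(np.arange(170,212),np.arange(172,218)); uv=np.c_[uu.ravel(),vv.ravel()]
P=depth(a,uv); s=P[(P[:,2]>.06)&(P[:,2]<.09)]; print(len(s),s.mean(0),s[:,2].std()); r=cv2.minAreaRect((s[:,:2]*1000).astype(np.float32)); print(r)
w,V=np.linalg.eigh(np.cov(s[:,:2].T)); print('rib dir',np.degrees(np.arctan2(V[1,1],V[0,1])))
c=onz(a,cp([(575,87),(585,128),(524,130),(612,166),(549,209)]),.051)
pc=p.mean(0); th=np.radians(0)
ty=-( (p[1]-p[0])+(p[2]-p[3])); ty/=np.linalg.norm(ty); tx=np.array([ty[1],-ty[0],0])
print('ty',ty,'tx',tx); print('chips plate',np.c_[(c-pc)@tx,(c-pc)@ty].round(4).tolist())
print('bottle etc', onz(a,np.array([(341,213),(417,208),(531,308),(512,240)])/1.5,.03).round(3).tolist())
E
```

```text
mat [[0.6097, 0.4289, 0.004], [0.6001, 0.3213, 0.004], [0.446, 0.34, 0.004], [0.4561, 0.4462, 0.004]] [0.52795547 0.38408854 0.004     ] [np.float64(0.154), np.float64(0.108), np.float64(0.155), np.float64(0.107)]
plate [[0.5991, 0.1758, 0.048], [0.6685, -0.0329, 0.048], [0.4933, -0.0851, 0.048], [0.4322, 0.1226, 0.048]] [0.54826811 0.04512807 0.048     ] [np.float64(0.175), np.float64(0.22), np.float64(0.183), np.float64(0.217)]
tray dir -72.58708309397386 side 17.119342249541305
mat long -6.674126300275876 84.71877711108608
82 [0.50964756 0.38764442 0.07282871] 0.004244256142030351
((509.84051513671875, 387.9852600097656), (18.673200607299805, 69.76811218261719), 78.42928314208984)
rib dir 169.6469315298752
ty [-0.29925591  0.95417289 -0.        ] tx [0.95417289 0.29925591 0.        ]
chips plate [[0.0586, -0.0372], [0.0133, -0.0339], [0.0312, 0.0292], [-0.0344, -0.049], [-0.0577, 0.0294]]
bottle etc [[0.746, 0.228, 0.03], [0.759, 0.016, 0.03], [0.48, -0.297, 0.03], [0.669, -0.247, 0.03]]
```

```bash
cat >> h.py <<'E'
def go(x,y,z,yaw):
    "shift/turn in tool axes from the measured pose to a tool-down target"
    from scipy.spatial.transform import Rotation as Ro
    s=arm.get_state(); Rc=Ro.from_euler('xyz',s['ee_rot']); Rt=Ro.from_euler('xyz',[np.pi,0,yaw])
    d=Rc.inv().apply(np.array([x,y,z])-s['eef_pos'])*1000; r=(Rc.inv()*Rt).as_rotvec()
    print('t',round(s['t'],2),'d mm',d.round(1),'rot',r.round(3))
E
python3 -c "
from h import *
go(.510,.388,.2,-.19)"
```

```text
t 0.1 d mm [297.4 106.9  47.9] rot [ 0.002  0.    -0.248]
```

Call:
jog_arm:
  targets:
    - {"dx":40,"dy":14,"dz":6,"rz":-0.04,"gripper":0}
    - {"dx":78,"dy":28,"dz":13,"rz":-0.08,"gripper":0}
    - {"dx":116,"dy":42,"dz":19,"rz":-0.12,"gripper":0}
    - {"dx":154,"dy":56,"dz":25,"rz":-0.16,"gripper":0}
    - {"dx":192,"dy":69,"dz":31,"rz":-0.2,"gripper":0}
    - {"dx":230,"dy":83,"dz":37,"rz":-0.248,"gripper":0}
    - {"dx":268,"dy":96,"dz":43,"rz":-0.248,"gripper":0}
    - {"dx":297,"dy":107,"dz":48,"rz":-0.248,"gripper":0}

```text
invalid input at $.targets[0]: expected keys dx, dy, dz, rx, ry, rz, gripper
```

```bash
python3 - <<'E'
from h import *
f=grab('wrist'); save(f,'w1',s=1.5); go(.510,.388,.2,-.19)
print(f['view'].round(3).tolist(),proj(f,[[.51,.388,.074],[.528,.384,.004]]))
E
```

```text
t 0.15 d mm [297.4 107.   48. ] rot [ 0.001  0.    -0.248]
[[-0.423, -0.906, 0.002, 0.675], [-0.864, 0.404, 0.301, -0.037], [-0.274, 0.126, -0.954, 0.392], [0.0, 0.0, 0.0, 1.0]] [[ 378.07080342 -160.9261329 ]
 [ 347.81058779 -123.27176941]]
```

View pics/w1.png

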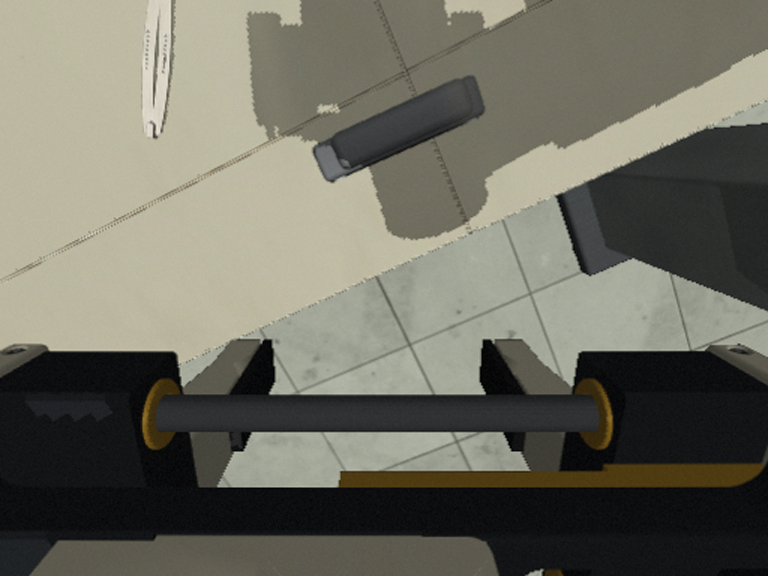

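The move was refused because every key is required, so the picture is from the start pose and shows only the decoy B, at (400,125). Repeating with all keys.

Call:
jog_arm:
  targets:
    - {"dx":40,"dy":14,"dz":6,"rx":0,"ry":0,"rz":-0.04,"gripper":0}
    - {"dx":78,"dy":28,"dz":13,"rx":0,"ry":0,"rz":-0.08,"gripper":0}
    - {"dx":116,"dy":42,"dz":19,"rx":0,"ry":0,"rz":-0.12,"gripper":0}
    - {"dx":154,"dy":56,"dz":25,"rx":0,"ry":0,"rz":-0.16,"gripper":0}
    - {"dx":192,"dy":69,"dz":31,"rx":0,"ry":0,"rz":-0.2,"gripper":0}
    - {"dx":230,"dy":83,"dz":37,"rx":0,"ry":0,"rz":-0.248,"gripper":0}
    - {"dx":230,"dy":83,"dz":37,"rx":0,"ry":0,"rz":-0.248,"gripper":0}
    - {"dx":230,"dy":83,"dz":37,"rx":0,"ry":0,"rz":-0.248,"gripper":0}

```text
t: 0.82
eef_pos: [0.4606, 0.4365, 0.2109]
ee_rot: [3.14, 0.001, -0.193]
force: [0.3, 0.1, -0.2]
width: 0.0875
gripper_force: 0.0
```

```bash
python3 - <<'E'
from h import *
f=grab('wrist'); save(f,'w2',s=1.5); go(.510,.388,.2,-.19)
print(proj(f,[[.51,.388,.074],[.528,.384,.004]])*1.5)
E
```

```text
t 0.87 d mm [58.7 39.3 11.3] rot [ 0.     0.    -0.002]
[[436.10849802 196.29534393]
 [425.56058075 164.76789048]]
```

View pics/w2.png

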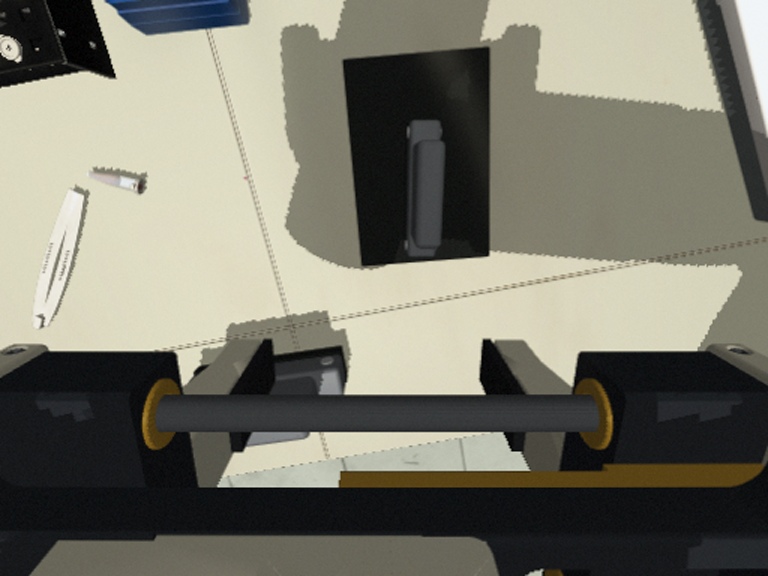

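The mat corners are at (344,60), (490,47), (490,256) and (362,266). The scraper's rib top runs from (430,141) to (427,246), within 7 px of my prediction. Refining from these.

```bash
python3 - <<'E'
from h import *
f=load('wrist'); q=lambda P:(np.array(P,float)+.5)/1.5-.5
m=onz(f,q([(344,60),(490,47),(490,256),(362,266)]),.004); print('mat',m.mean(0), [np.linalg.norm(m[i]-m[i-1]).round(3) for i in range(4)])
d=(m[0]-m[3])+(m[1]-m[2]); print(np.degrees(np.arctan2(d[1],d[0])))
# depth rib
uu,vv=np.meshgrid(np.arange(265,305),np.arange(85,170)); uv=np.c_[uu.ravel(),vv.ravel()]
P=depth(f,uv); s=P[(P[:,2]>.068)&(P[:,2]<.08)]; print(len(s),s.mean(0)); r=cv2.minAreaRect((s[:,:2]*1000).astype(np.float32)); print(r)
go(r[0][0]/1000,r[0][1]/1000,.12,-.19)
E
```

```text
mat [0.52890841 0.38726056 0.004     ] [np.float64(0.159), np.float64(0.108), np.float64(0.159), np.float64(0.11)]
-6.571824701652303
1315 [0.51294042 0.39179718 0.07353892]
((511.45867919921875, 391.5171203613281), (18.247417449951172, 68.3668212890625), 79.0328598022461)
t 0.87 d mm [59.5 35.6 91.3] rot [ 0.     0.    -0.002]
```

Call:
jog_arm:
  force: 40
  targets:
    - {"dx":33,"dy":20,"dz":10,"rx":0,"ry":0,"rz":0,"gripper":0}
    - {"dx":59.5,"dy":35.6,"dz":25,"rx":0,"ry":0,"rz":0,"gripper":0}
    - {"dx":59.5,"dy":35.6,"dz":60,"rx":0,"ry":0,"rz":0,"gripper":0}
    - {"dx":59.5,"dy":35.6,"dz":95,"rx":0,"ry":0,"rz":0,"gripper":0}
    - {"dx":59.5,"dy":35.6,"dz":125,"rx":0,"ry":0,"rz":0,"gripper":0}
    - {"dx":59.5,"dy":35.6,"dz":142,"rx":0,"ry":0,"rz":0,"gripper":0}
    - {"dx":59.5,"dy":35.6,"dz":149,"rx":0,"ry":0,"rz":0,"gripper":0}
    - {"dx":59.5,"dy":35.6,"dz":149,"rx":0,"ry":0,"rz":0,"gripper":0}

```text
t: 1.53
eef_pos: [0.5097, 0.3928, 0.0608]
ee_rot: [3.139, 0.001, -0.189]
force: [-0.1, 0.1, -0.4]
width: 0.0871
gripper_force: 0.0
```

Call:
jog_arm:
  force: 40
  targets:
    - {"dx":0,"dy":0,"dz":0,"rx":0,"ry":0,"rz":0,"gripper":0.5}
    - {"dx":0,"dy":0,"dz":0,"rx":0,"ry":0,"rz":0,"gripper":0.9}
    - {"dx":0,"dy":0,"dz":0,"rx":0,"ry":0,"rz":0,"gripper":0.9}
    - {"dx":0,"dy":0,"dz":0,"rx":0,"ry":0,"rz":0,"gripper":0.9}
    - {"dx":0,"dy":0,"dz":0,"rx":0,"ry":0,"rz":0,"gripper":0.9}
    - {"dx":0,"dy":0,"dz":0,"rx":0,"ry":0,"rz":0,"gripper":0.9}
    - {"dx":0,"dy":0,"dz":0,"rx":0,"ry":0,"rz":0,"gripper":0.9}
    - {"dx":0,"dy":0,"dz":0,"rx":0,"ry":0,"rz":0,"gripper":0.9}

```text
t: 2.2
eef_pos: [0.5111, 0.3924, 0.0627]
ee_rot: [-3.141, -0.0, -0.19]
force: [-0.5, 1.1, -0.1]
width: 0.0399
gripper_force: 0.0
```

Call:
jog_arm:
  force: 40
  targets:
    - {"dx":0,"dy":0,"dz":0,"rx":0,"ry":0,"rz":0,"gripper":0.95}
    - {"dx":0,"dy":0,"dz":0,"rx":0,"ry":0,"rz":0,"gripper":0.95}
    - {"dx":0,"dy":0,"dz":0,"rx":0,"ry":0,"rz":0,"gripper":0.95}
    - {"dx":0,"dy":0,"dz":0,"rx":0,"ry":0,"rz":0,"gripper":0.95}
    - {"dx":0,"dy":0,"dz":0,"rx":0,"ry":0,"rz":0,"gripper":0.95}
    - {"dx":0,"dy":0,"dz":0,"rx":0,"ry":0,"rz":0,"gripper":0.95}
    - {"dx":0,"dy":0,"dz":0,"rx":0,"ry":0,"rz":0,"gripper":0.95}
    - {"dx":0,"dy":0,"dz":0,"rx":0,"ry":0,"rz":0,"gripper":0.95}

```text
t: 2.87
eef_pos: [0.5109, 0.3923, 0.0624]
ee_rot: [3.141, 0.0, -0.19]
force: [0.6, 0.1, -1.2]
width: 0.0176
gripper_force: 40.0
```

```bash
python3 -c "
from h import *
s=arm.get_state(); print(s['eef_pos'],s['ee_rot'],s['width'],s['gripper_force'])
go(.52,.25,.15,.3)"
```

```text
[0.51092817 0.39233077 0.06240113] [ 3.14131217e+00  1.80808158e-04 -1.89858089e-01] 0.017579887496027038 39.998849630355835
t 2.87 d mm [ 35.8 138.1 -87.6] rot [ 0.    0.   -0.49]
```

```bash
python3 -c "
from h import *
go(.48,.24,.2,.15)"
```

```text
t 2.87 d mm [  -1.6  155.5 -137.6] rot [ 0.    0.   -0.34]
```

Call:
jog_arm:
  force: 40
  targets:
    - {"dx":0,"dy":0,"dz":-20,"rx":0,"ry":0,"rz":0,"gripper":0.95}
    - {"dx":0,"dy":0,"dz":-50,"rx":0,"ry":0,"rz":0,"gripper":0.95}
    - {"dx":0,"dy":15,"dz":-85,"rx":0,"ry":0,"rz":-0.05,"gripper":0.95}
    - {"dx":0,"dy":40,"dz":-115,"rx":0,"ry":0,"rz":-0.12,"gripper":0.95}
    - {"dx":0,"dy":75,"dz":-135,"rx":0,"ry":0,"rz":-0.2,"gripper":0.95}
    - {"dx":0,"dy":110,"dz":-138,"rx":0,"ry":0,"rz":-0.28,"gripper":0.95}
    - {"dx":-1,"dy":140,"dz":-138,"rx":0,"ry":0,"rz":-0.34,"gripper":0.95}
    - {"dx":-2,"dy":155,"dz":-138,"rx":0,"ry":0,"rz":-0.34,"gripper":0.95}

```text
t: 3.53
eef_pos: [0.4786, 0.2377, 0.2012]
ee_rot: [-3.141, -0.0, 0.152]
force: [-1.1, -0.7, -2.8]
width: 0.0176
gripper_force: 40.0
```

```bash
python3 -c "
from h import *
go(.44,.06,.22,.302)"
```

```text
t 3.53 d mm [-65.1 169.8 -18.9] rot [-0.001 -0.    -0.15 ]
```

Call:
jog_arm:
  force: 40
  targets:
    - {"dx":-10,"dy":25,"dz":-5,"rx":0,"ry":0,"rz":-0.03,"gripper":0.95}
    - {"dx":-22,"dy":58,"dz":-10,"rx":0,"ry":0,"rz":-0.06,"gripper":0.95}
    - {"dx":-35,"dy":92,"dz":-15,"rx":0,"ry":0,"rz":-0.1,"gripper":0.95}
    - {"dx":-48,"dy":126,"dz":-19,"rx":0,"ry":0,"rz":-0.13,"gripper":0.95}
    - {"dx":-59,"dy":154,"dz":-19,"rx":0,"ry":0,"rz":-0.15,"gripper":0.95}
    - {"dx":-65,"dy":170,"dz":-19,"rx":0,"ry":0,"rz":-0.15,"gripper":0.95}
    - {"dx":-65,"dy":170,"dz":-19,"rx":0,"ry":0,"rz":-0.15,"gripper":0.95}
    - {"dx":-65,"dy":170,"dz":-19,"rx":0,"ry":0,"rz":-0.15,"gripper":0.95}

```text
t: 4.2
eef_pos: [0.4409, 0.0621, 0.2198]
ee_rot: [-3.141, -0.001, 0.298]
force: [0.7, 1.3, -1.8]
width: 0.0178
gripper_force: 40.0
```

```bash
python3 -c "
from h import *
f=grab('wrist'); save(f,'w3',s=1.5); go(.44,.06,.22,.302)"
```

```text
t 4.25 d mm [-2.   2.3 -0.3] rot [-0.    -0.001 -0.003]
```

View pics/w3.png

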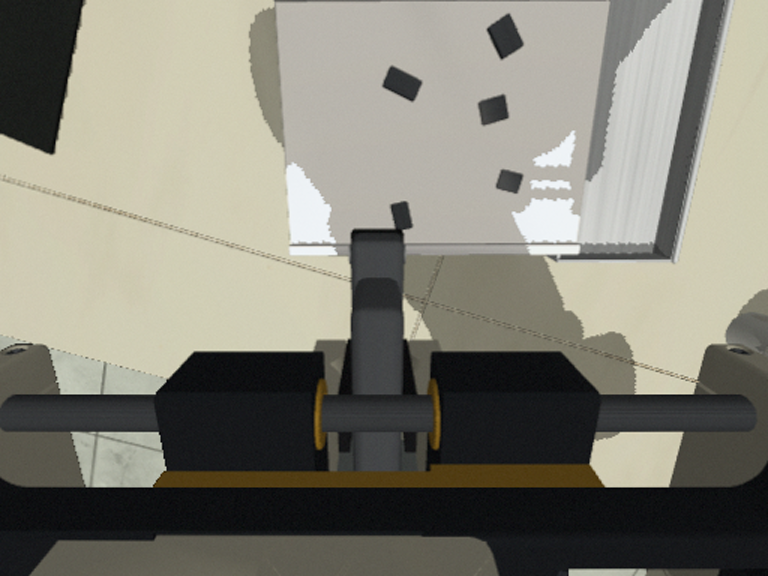

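The plate's white top spans left edge (276,2)–(289,244), right edge (607,2)–(580,244), with the near lip's outer edge at row 254. The chips are at (505,36), (402,83), (493,110), (510,181) and (401,215). The held scraper is straight in the jaws, with its front end at (377,232).

```bash
python3 - <<'E'
from h import *
f=load('wrist'); q=lambda P:(np.array(P,float)+.5)/1.5-.5
w=onz(f,q([(276,2),(289,242),(607,2),(580,242)]),.045); n=onz(f,q([(291,254),(579,254)]),.051)
print(w.round(4).tolist(),n.round(4).tolist())
L=w[0]-w[1]; Rr=w[2]-w[3]; N=n[0]-n[1]; an=lambda d:np.degrees(np.arctan2(d[1],d[0]))
print('lens',np.linalg.norm(L),np.linalg.norm(N),np.linalg.norm(w[0]-w[2]),'ang x',an(L),an(Rr),'y-90',an(N)-90)
print('depth z',depth(f,q([(450,150),(330,120)]))[:,2])
th=np.radians(an(N)-90); tx=np.array([np.cos(th),np.sin(th),0]); ty=np.array([-np.sin(th),np.cos(th),0])
c=n.mean(0)+.088*tx; c[2]=0; print('centre',c,'th',th)
print('w in plate',np.c_[(w-c)@tx,(w-c)@ty].round(4).tolist())
ch=onz(f,q([(505,36),(402,83),(493,110),(510,181),(401,215)]),.05)
print('chips',np.c_[(ch-c)@tx,(ch-c)@ty].round(4).tolist())
E
```

```text
[[0.5926, 0.1782, 0.045], [0.4409, 0.1331, 0.045], [0.6561, -0.0277, 0.045], [0.5064, -0.0796, 0.045]] [[0.4338, 0.1286, 0.051], [0.4981, -0.0797, 0.051]]
lens 0.15831890991956288 0.21793904784892698 0.21546597120914338 ang x 16.557755180350256 19.122750840668086 y-90 17.140317630236908
depth z [0.04523    0.04473161]
centre [0.55005545 0.05040061 0.        ] th 0.29915497748526604
w in plate [[0.0783, 0.1096], [-0.08, 0.1112], [0.0784, -0.1059], [-0.08, -0.1114]]
chips [[0.0575, -0.0398], [0.0295, 0.027], [0.0127, -0.0357], [-0.0345, -0.0519], [-0.0588, 0.0262]]
```

```bash
cat >> h.py <<'E'
C=np.array([.5497,.0492]); TH=.301
def pl(x,y): return C+np.array([x*np.cos(TH)-y*np.sin(TH),x*np.sin(TH)+y*np.cos(TH)])
E
python3 -c "
from h import *
go(*pl(.026,.08),.104,TH)"
```

```text
t 4.25 d mm [125.4 -35.1 115.8] rot [-0.    -0.001 -0.002]
```

Call:
jog_arm:
  force: 40
  targets:
    - {"dx":25,"dy":-8,"dz":3,"rx":0,"ry":0,"rz":0,"gripper":0.95}
    - {"dx":60,"dy":-20,"dz":8,"rx":0,"ry":0,"rz":0,"gripper":0.95}
    - {"dx":95,"dy":-30,"dz":15,"rx":0,"ry":0,"rz":0,"gripper":0.95}
    - {"dx":120,"dy":-35,"dz":30,"rx":0,"ry":0,"rz":0,"gripper":0.95}
    - {"dx":125,"dy":-35,"dz":55,"rx":0,"ry":0,"rz":-0.002,"gripper":0.95}
    - {"dx":125,"dy":-35,"dz":75,"rx":0,"ry":0,"rz":-0.002,"gripper":0.95}
    - {"dx":125,"dy":-35,"dz":92,"rx":0,"ry":0,"rz":-0.002,"gripper":0.95}
    - {"dx":125,"dy":-35,"dz":95,"rx":0,"ry":0,"rz":-0.002,"gripper":0.95}

```text
t: 4.92
eef_pos: [0.5485, 0.1335, 0.1205]
ee_rot: [3.141, 0.006, 0.302]
force: [-1.1, -0.6, -1.6]
width: 0.0178
gripper_force: 40.0
```

```bash
python3 -c "
from h import *
go(*pl(.026,.08),.104,TH)"
```

```text
t 4.92 d mm [ 2.3  0.9 16.5] rot [0.001 0.006 0.001]
```

Call:
jog_arm:
  force: 40
  targets:
    - {"dx":0,"dy":0,"dz":5,"rx":0,"ry":0,"rz":0,"gripper":0.95}
    - {"dx":0,"dy":0,"dz":10,"rx":0,"ry":0,"rz":0,"gripper":0.95}
    - {"dx":0,"dy":0,"dz":14,"rx":0,"ry":0,"rz":0,"gripper":0.95}
    - {"dx":0,"dy":0,"dz":17,"rx":0,"ry":0,"rz":0,"gripper":0.95}
    - {"dx":0,"dy":0,"dz":19,"rx":0,"ry":0,"rz":0,"gripper":0.95}
    - {"dx":0,"dy":0,"dz":20,"rx":0,"ry":0,"rz":0,"gripper":0.95}
    - {"dx":0,"dy":0,"dz":20,"rx":0,"ry":0,"rz":0,"gripper":0.95}
    - {"dx":0,"dy":0,"dz":20,"rx":0,"ry":0,"rz":0,"gripper":0.95}

```text
t: 5.58
eef_pos: [0.5502, 0.1332, 0.1049]
ee_rot: [-3.141, -0.001, 0.302]
force: [0.4, -0.7, -2.3]
width: 0.0178
gripper_force: 40.0
```

```bash
python3 -c "
from h import *
go(*pl(.026,.08),.1035,TH);go(*pl(.026,-.112),.1035,TH)"
```

```text
t 5.58 d mm [0.6 0.1 1.4] rot [-0.    -0.001  0.001]
t 5.58 d mm [  0.4 192.1   1.4] rot [-0.    -0.001  0.001]
```

Call:
jog_arm:
  force: 40
  targets:
    - {"dx":0.5,"dy":0,"dz":1.2,"rx":0,"ry":0,"rz":0,"gripper":0.95}
    - {"dx":0.5,"dy":6,"dz":1.2,"rx":0,"ry":0,"rz":0,"gripper":0.95}
    - {"dx":0.5,"dy":18,"dz":1.2,"rx":0,"ry":0,"rz":0,"gripper":0.95}
    - {"dx":0.5,"dy":32,"dz":1.2,"rx":0,"ry":0,"rz":0,"gripper":0.95}
    - {"dx":0.5,"dy":46,"dz":1.2,"rx":0,"ry":0,"rz":0,"gripper":0.95}
    - {"dx":0.5,"dy":60,"dz":1.2,"rx":0,"ry":0,"rz":0,"gripper":0.95}
    - {"dx":0.5,"dy":74,"dz":1.2,"rx":0,"ry":0,"rz":0,"gripper":0.95}
    - {"dx":0.5,"dy":88,"dz":1.2,"rx":0,"ry":0,"rz":0,"gripper":0.95}

```text
t: 6.25
eef_pos: [0.577, 0.0477, 0.1034]
ee_rot: [3.142, 0.0, 0.302]
force: [0.2, -0.2, -1.7]
width: 0.0176
gripper_force: 40.0
```

Call:
jog_arm:
  force: 40
  targets:
    - {"dx":0,"dy":14,"dz":0,"rx":0,"ry":0,"rz":0,"gripper":0.95}
    - {"dx":0,"dy":28,"dz":0,"rx":0,"ry":0,"rz":0,"gripper":0.95}
    - {"dx":0,"dy":42,"dz":0,"rx":0,"ry":0,"rz":0,"gripper":0.95}
    - {"dx":0,"dy":56,"dz":0,"rx":0,"ry":0,"rz":0,"gripper":0.95}
    - {"dx":0,"dy":70,"dz":0,"rx":0,"ry":0,"rz":0,"gripper":0.95}
    - {"dx":0,"dy":84,"dz":0,"rx":0,"ry":0,"rz":0,"gripper":0.95}
    - {"dx":0,"dy":96,"dz":0,"rx":0,"ry":0,"rz":0,"gripper":0.95}
    - {"dx":0,"dy":104,"dz":0,"rx":0,"ry":0,"rz":0,"gripper":0.95}

```text
t: 6.92
eef_pos: [0.6081, -0.0516, 0.1034]
ee_rot: [3.141, -0.0, 0.301]
force: [-0.5, 1.1, -0.2]
width: 0.0179
gripper_force: 40.0
```

```bash
python3 -c "
from h import *
go(*pl(.026,-.112),.1035,TH)
f=grab('scene'); save(f,'s2',(200,160,370,280),4.5)"
```

```text
t 6.92 d mm [ 0.1 -1.6 -0.1] rot [ 0. -0.  0.]
```

View pics/s2.png

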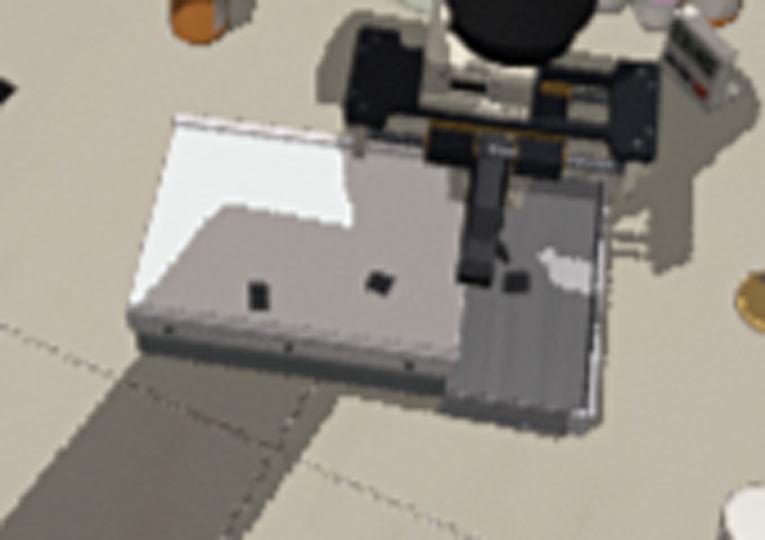

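Pass 1 worked. One chip lies in the tray at (515,282) and another is at (503,248) dropping off the scraper's face. Two chips remain on the top, at (259,296) and (379,284), as planned. Next: lift, go back and make pass 2 at x = -26 mm.

Call:
jog_arm:
  force: 40
  targets:
    - {"dx":0,"dy":0,"dz":-15,"rx":0,"ry":0,"rz":0,"gripper":0.95}
    - {"dx":-3,"dy":-10,"dz":-35,"rx":0,"ry":0,"rz":0,"gripper":0.95}
    - {"dx":-12,"dy":-40,"dz":-40,"rx":0,"ry":0,"rz":0,"gripper":0.95}
    - {"dx":-22,"dy":-80,"dz":-40,"rx":0,"ry":0,"rz":0,"gripper":0.95}
    - {"dx":-33,"dy":-118,"dz":-40,"rx":0,"ry":0,"rz":0,"gripper":0.95}
    - {"dx":-43,"dy":-155,"dz":-40,"rx":0,"ry":0,"rz":0,"gripper":0.95}
    - {"dx":-52,"dy":-182,"dz":-40,"rx":0,"ry":0,"rz":0,"gripper":0.95}
    - {"dx":-52,"dy":-192,"dz":-35,"rx":0,"ry":0,"rz":0,"gripper":0.95}

```text
t: 7.63
eef_pos: [0.499, 0.1204, 0.1394]
ee_rot: [-3.141, -0.002, 0.305]
force: [-0.2, 0.7, -2.0]
width: 0.0179
gripper_force: 40.0
```

Call:
jog_arm:
  force: 40
  targets:
    - {"dx":0,"dy":0,"dz":5,"rx":0,"ry":0,"rz":0,"gripper":0.95}
    - {"dx":0,"dy":0,"dz":13,"rx":0,"ry":0,"rz":0,"gripper":0.95}
    - {"dx":0,"dy":0,"dz":21,"rx":0,"ry":0,"rz":0,"gripper":0.95}
    - {"dx":0,"dy":0,"dz":27,"rx":0,"ry":0,"rz":0,"gripper":0.95}
    - {"dx":0,"dy":0,"dz":31,"rx":0,"ry":0,"rz":0,"gripper":0.95}
    - {"dx":0,"dy":0,"dz":33,"rx":0,"ry":0,"rz":0,"gripper":0.95}
    - {"dx":0,"dy":0,"dz":34,"rx":0,"ry":0,"rz":0,"gripper":0.95}
    - {"dx":0,"dy":0,"dz":34,"rx":0,"ry":0,"rz":0,"gripper":0.95}

```text
t: 8.3
eef_pos: [0.501, 0.1174, 0.1041]
ee_rot: [3.141, 0.001, 0.301]
force: [0.4, 0.1, -2.0]
width: 0.0177
gripper_force: 40.0
```

```bash
python3 -c "
from h import *
go(*pl(-.026,.08),.1035,TH);go(*pl(-.026,-.112),.1035,TH)"
```

```text
t 8.3 d mm [ 0.3 -0.4  0.6] rot [0.    0.001 0.   ]
t 8.3 d mm [  0.2 191.6   0.6] rot [0.    0.001 0.   ]
```

Call:
jog_arm:
  force: 40
  targets:
    - {"dx":0,"dy":0,"dz":0.7,"rx":0,"ry":0,"rz":0,"gripper":0.95}
    - {"dx":0,"dy":6,"dz":0.7,"rx":0,"ry":0,"rz":0,"gripper":0.95}
    - {"dx":0,"dy":18,"dz":0.7,"rx":0,"ry":0,"rz":0,"gripper":0.95}
    - {"dx":0,"dy":32,"dz":0.7,"rx":0,"ry":0,"rz":0,"gripper":0.95}
    - {"dx":0,"dy":46,"dz":0.7,"rx":0,"ry":0,"rz":0,"gripper":0.95}
    - {"dx":0,"dy":60,"dz":0.7,"rx":0,"ry":0,"rz":0,"gripper":0.95}
    - {"dx":0,"dy":74,"dz":0.7,"rx":0,"ry":0,"rz":0,"gripper":0.95}
    - {"dx":0,"dy":88,"dz":0.7,"rx":0,"ry":0,"rz":0,"gripper":0.95}

```text
t: 8.97
eef_pos: [0.5274, 0.0324, 0.1039]
ee_rot: [3.142, -0.0, 0.302]
force: [-0.6, 0.3, -0.9]
width: 0.0176
gripper_force: 40.0
```

Call:
jog_arm:
  force: 40
  targets:
    - {"dx":0,"dy":14,"dz":0,"rx":0,"ry":0,"rz":0,"gripper":0.95}
    - {"dx":0,"dy":28,"dz":0,"rx":0,"ry":0,"rz":0,"gripper":0.95}
    - {"dx":0,"dy":42,"dz":0,"rx":0,"ry":0,"rz":0,"gripper":0.95}
    - {"dx":0,"dy":56,"dz":0,"rx":0,"ry":0,"rz":0,"gripper":0.95}
    - {"dx":0,"dy":70,"dz":0,"rx":0,"ry":0,"rz":0,"gripper":0.95}
    - {"dx":0,"dy":84,"dz":0,"rx":0,"ry":0,"rz":0,"gripper":0.95}
    - {"dx":0,"dy":96,"dz":0,"rx":0,"ry":0,"rz":0,"gripper":0.95}
    - {"dx":0,"dy":104,"dz":0,"rx":0,"ry":0,"rz":0,"gripper":0.95}

```text
t: 9.63
eef_pos: [0.5582, -0.0672, 0.1037]
ee_rot: [3.141, -0.0, 0.301]
force: [0.6, 0.4, -2.1]
width: 0.0181
gripper_force: 40.0
```

Call:
jog_arm:
  force: 40
  targets:
    - {"dx":0,"dy":2,"dz":0,"rx":0,"ry":0,"rz":0,"gripper":0.95}
    - {"dx":0,"dy":2,"dz":-15,"rx":0,"ry":0,"rz":0,"gripper":0.95}
    - {"dx":0,"dy":0,"dz":-40,"rx":0,"ry":0,"rz":0,"gripper":0.95}
    - {"dx":0,"dy":-25,"dz":-60,"rx":0,"ry":0,"rz":0,"gripper":0.95}
    - {"dx":0,"dy":-60,"dz":-80,"rx":0,"ry":0,"rz":0,"gripper":0.95}
    - {"dx":0,"dy":-98,"dz":-90,"rx":0,"ry":0,"rz":0,"gripper":0.95}
    - {"dx":0,"dy":-136,"dz":-95,"rx":0,"ry":0,"rz":0,"gripper":0.95}
    - {"dx":0,"dy":-170,"dz":-95,"rx":0,"ry":0,"rz":0,"gripper":0.95}

```text
t: 10.3
eef_pos: [0.5071, 0.0989, 0.2005]
ee_rot: [-3.141, -0.003, 0.302]
force: [-0.3, 0.5, -1.9]
width: 0.0181
gripper_force: 40.0
```

```bash
python3 -c "
from h import *
go(.529,.387,.15,-.115)
f=grab('scene'); save(f,'s3',(200,160,370,280),4.5)"
```

```text
t 10.3 d mm [ 106.5 -268.4   51.1] rot [-0.001 -0.003  0.417]
```

View pics/s3.png

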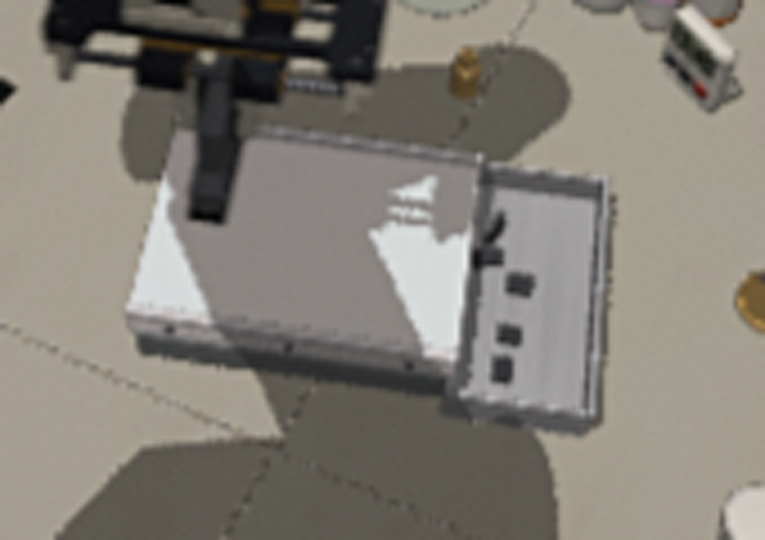

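All five chips are in the tray, at (497,228) leaning on the wall, (487,256), (520,284), (509,334) and (502,369). The white top is clear. Returning the block to the mat.

Call:
jog_arm:
  force: 40
  targets:
    - {"dx":10,"dy":-26,"dz":0,"rx":0,"ry":0,"rz":0.05,"gripper":0.95}
    - {"dx":24,"dy":-62,"dz":0,"rx":0,"ry":0,"rz":0.11,"gripper":0.95}
    - {"dx":38,"dy":-98,"dz":5,"rx":0,"ry":0,"rz":0.17,"gripper":0.95}
    - {"dx":52,"dy":-134,"dz":10,"rx":0,"ry":0,"rz":0.23,"gripper":0.95}
    - {"dx":66,"dy":-170,"dz":20,"rx":0,"ry":0,"rz":0.29,"gripper":0.95}
    - {"dx":80,"dy":-205,"dz":30,"rx":0,"ry":0,"rz":0.35,"gripper":0.95}
    - {"dx":94,"dy":-238,"dz":40,"rx":0,"ry":0,"rz":0.4,"gripper":0.95}
    - {"dx":105,"dy":-262,"dz":50,"rx":0,"ry":0,"rz":0.417,"gripper":0.95}

```text
t: 11.02
eef_pos: [0.5293, 0.3814, 0.148]
ee_rot: [-3.141, -0.0, -0.116]
force: [-0.5, -1.1, -1.3]
width: 0.018
gripper_force: 40.0
```

Call:
jog_arm:
  force: 40
  targets:
    - {"dx":0,"dy":0,"dz":10,"rx":0,"ry":0,"rz":0,"gripper":0.95}
    - {"dx":0,"dy":0,"dz":25,"rx":0,"ry":0,"rz":0,"gripper":0.95}
    - {"dx":0,"dy":0,"dz":40,"rx":0,"ry":0,"rz":0,"gripper":0.95}
    - {"dx":0,"dy":0,"dz":55,"rx":0,"ry":0,"rz":0,"gripper":0.95}
    - {"dx":0,"dy":0,"dz":65,"rx":0,"ry":0,"rz":0,"gripper":0.95}
    - {"dx":0,"dy":0,"dz":70,"rx":0,"ry":0,"rz":0,"gripper":0.95}
    - {"dx":0,"dy":0,"dz":70,"rx":0,"ry":0,"rz":0,"gripper":0.95}
    - {"dx":0,"dy":0,"dz":70,"rx":0,"ry":0,"rz":0,"gripper":0.95}

```text
t: 11.68
eef_pos: [0.5299, 0.3783, 0.079]
ee_rot: [-3.142, -0.0, -0.115]
force: [0.8, -0.2, -1.5]
width: 0.0179
gripper_force: 40.0
```

```bash
python3 -c "
from h import *
go(.529,.387,.0624,-.115)"
```

```text
t 11.68 d mm [-1.9 -8.5 16.6] rot [-0. -0.  0.]
```

Call:
jog_arm:
  force: 40
  targets:
    - {"dx":-1,"dy":-4,"dz":4,"rx":0,"ry":0,"rz":0,"gripper":0.95}
    - {"dx":-2,"dy":-8.5,"dz":8,"rx":0,"ry":0,"rz":0,"gripper":0.95}
    - {"dx":-2,"dy":-8.5,"dz":11,"rx":0,"ry":0,"rz":0,"gripper":0.95}
    - {"dx":-2,"dy":-8.5,"dz":13,"rx":0,"ry":0,"rz":0,"gripper":0.95}
    - {"dx":-2,"dy":-8.5,"dz":15,"rx":0,"ry":0,"rz":0,"gripper":0.95}
    - {"dx":-2,"dy":-8.5,"dz":16,"rx":0,"ry":0,"rz":0,"gripper":0.95}
    - {"dx":-2,"dy":-8.5,"dz":16.5,"rx":0,"ry":0,"rz":0,"gripper":0.95}
    - {"dx":-2,"dy":-8.5,"dz":16.5,"rx":0,"ry":0,"rz":0,"gripper":0.95}

```text
t: 12.35
eef_pos: [0.5286, 0.3869, 0.0624]
ee_rot: [-3.142, -0.0, -0.115]
force: [-1.6, -0.7, 0.7]
width: 0.0175
gripper_force: 40.0
```

```bash
python3 -c "
from h import *
go(.529,.387,.0624,-.115)"
```

```text
t 12.35 d mm [ 0.3 -0.2 -0. ] rot [-0. -0.  0.]
```

Call:
jog_arm:
  targets:
    - {"dx":0,"dy":0,"dz":0.3,"rx":0,"ry":0,"rz":0,"gripper":0.7}
    - {"dx":0,"dy":0,"dz":0.3,"rx":0,"ry":0,"rz":0,"gripper":0.6}
    - {"dx":0,"dy":0,"dz":0,"rx":0,"ry":0,"rz":0,"gripper":0.5}
    - {"dx":0,"dy":0,"dz":0,"rx":0,"ry":0,"rz":0,"gripper":0.3}
    - {"dx":0,"dy":0,"dz":0,"rx":0,"ry":0,"rz":0,"gripper":0.2}
    - {"dx":0,"dy":0,"dz":0,"rx":0,"ry":0,"rz":0,"gripper":0.2}
    - {"dx":0,"dy":0,"dz":0,"rx":0,"ry":0,"rz":0,"gripper":0.2}
    - {"dx":0,"dy":0,"dz":0,"rx":0,"ry":0,"rz":0,"gripper":0.2}

```text
t: 13.02
eef_pos: [0.5287, 0.3869, 0.0621]
ee_rot: [-3.142, -0.0, -0.115]
force: [0.4, -0.2, -0.3]
width: 0.0654
gripper_force: 0.0
```

Call:
jog_arm:
  targets:
    - {"dx":0,"dy":0,"dz":-5,"rx":0,"ry":0,"rz":0,"gripper":0.2}
    - {"dx":0,"dy":0,"dz":-20,"rx":0,"ry":0,"rz":0,"gripper":0.2}
    - {"dx":0,"dy":0,"dz":-45,"rx":0,"ry":0,"rz":0,"gripper":0.2}
    - {"dx":0,"dy":0,"dz":-75,"rx":0,"ry":0,"rz":0,"gripper":0.2}
    - {"dx":-20,"dy":0,"dz":-110,"rx":0,"ry":0,"rz":0,"gripper":0.2}
    - {"dx":-50,"dy":0,"dz":-135,"rx":0,"ry":0,"rz":0,"gripper":0.2}
    - {"dx":-60,"dy":0,"dz":-140,"rx":0,"ry":0,"rz":0,"gripper":0.2}
    - {"dx":-60,"dy":0,"dz":-140,"rx":0,"ry":0,"rz":0,"gripper":0.2}

```text
t: 13.68
eef_pos: [0.468, 0.395, 0.2057]
ee_rot: [-3.137, -0.002, -0.113]
force: [0.2, 0.1, 0.0]
width: 0.0704
gripper_force: 0.0
```

```bash
python3 - <<'E'
from h import *
f=grab('wrist'); b=grab('scene')
P=depth(f,np.c_[[x.ravel() for x in np.meshgrid(np.arange(150,400),np.arange(0,220))]].T)
s=P[(P[:,2]>.068)&(P[:,2]<.08)&(np.hypot(P[:,0]-.529,P[:,1]-.387)<.06)]
print(len(s),cv2.minAreaRect((s[:,:2]*1000).astype(np.float32)),s[:,2].mean(),s[:,2].std())
o=cv2.resize(b['frame'][150:270,140:360,::-1],None,fx=3.5,fy=3.5,interpolation=cv2.INTER_CUBIC); cv2.imwrite('pics/end.png',o)
E
```

```text
1341 ((528.61328125, 386.7645568847656), (17.2667236328125, 69.0163345336914), 83.21186828613281) 0.07364852787918086 0.0011229939174054267
```

View pics/end.png

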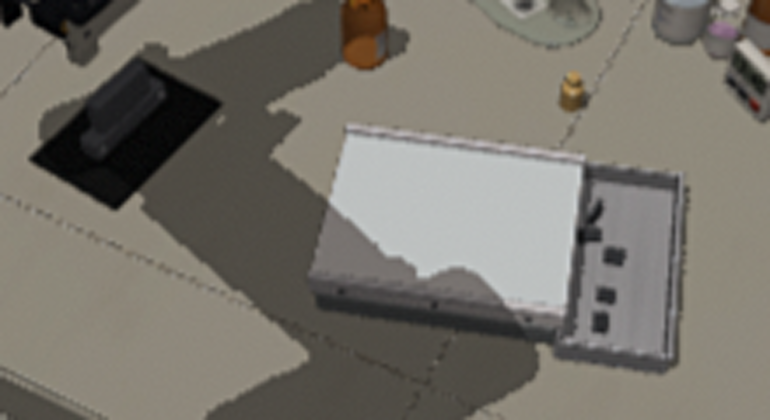

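The scraper stands upright at (528.6, 386.8) mm, about 1 mm from the mat's centre. All five chips are in the tray, at (597,210), (590,235), (614,256), (605,295) and (600,321). I'll check the leaning chip's height, then hand in.

```bash
python3 - <<'E'
from h import *
b=load('scene'); P=depth(b,np.array([(597,208),(595,214),(590,235),(614,256),(605,295),(600,321)])/3.5+[140,150])
d=P[:,:2]-C; ok=P[:,2].max()<.036
print(np.c_[d@[np.cos(TH),np.sin(TH)],d@[-np.sin(TH),np.cos(TH)],P[:,2]].round(3).tolist())
if ok: print(arm.job_done())
E
```

```text
[[0.058, -0.126, 0.014], [0.054, -0.125, 0.01], [0.028, -0.123, 0.01], [0.004, -0.146, 0.017], [-0.035, -0.142, 0.012], [-0.063, -0.14, 0.012]]
the job is handed in; nothing more can be done
None
```

I wiped all five chips into the tray, stood the scraper upright about 1 mm from its mat's centre, left the bystanders untouched and handed the job in at about 14 s; no verdict came back.

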